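Raise the counterweighted bar and dock the tube rack

ROBOT

A 7-joint arm with a two-finger parallel gripper is mounted at the origin on the work surface. World frame = base frame: x ahead of the robot, y to its left, z up, the work surface at z = 0. Lengths are in m, angles in rad, forces in N, time in s.
With the tool pointing down it reaches from about 0.425 to 0.925 m from the base axis. Payload 6.8 kg.
Tool frame: the origin (TCP) lies at the very end of the fingers, on their centre line; the grasp point (between the pads) lies 19 mm behind it; z points along the fingers, y is the line along which they close (so a half turn about z gives the same grasp; the last joint's range is limited). The gripper opens to 85 mm and grips with 20 to 120 N. Pads are 22 mm wide; open, the fingers measure 114 mm over their backs; the gripper's body (76 mm by 85 mm) begins 54 mm behind the grasp point. The pads swing forward as they close: fully open they stand 13 mm farther back than shut.
Start: joints at [-1.226, 0.477, 0.022, 1.555, -0.011, 1.109, -0.083], TCP at [0.295, 0.607, 0.231] pointing down, gripper open.
Joint ranges: [-2.96, 2.96], [-0.34, 2.1], [-1.41, 1.46], [0.24, 2.44], [-1.37, 4.51], [0.17, 1.92], [-2.96, 2.96]. Speed limits (rad/s): [2.39, 2.39, 3.14, 3.14, 3.14, 3.14, 3.14].

INTERFACE

Orientations are given as a unit quaternion [w, x, y, z].
In Python, from station import telemetry, viewer, job, search_frame, cut_out gives the robot as it stands. The module is installed in compiled form; this text tells all that it offers.
- The arm moves only by the shell command python3 -m crank 'ROWS' [FORCE]. ROWS is JSON, a list of rows, each an object with "delta_rot": the turn, a rotation vector about the tool's x, y, z in degrees, a list of three; "xyz": the shift along the tool's x, y, z in m, a list of three; "fingers": the gripper command: -1 is fully open, 1 is shut, values between are in proportion. In form: [{"delta_rot": [ax, ay, az], "xyz": [dx, dy, dz], "fingers": fingers}, ...]. A call has 1 to 10 rows; each row is the pose to reach, as a shift and turn from the pose commanded when the call began, along the tool's axes at that moment; what a row does not reach only later rows make up. A row lasts 1/10 s, in which the tool goes at most 50 mm and 8.59 degrees, less where a joint would pass 70% of its speed; a pose out of reach is approached as far as the arm can. A call with a gripper value outside its range is refused whole. The fingers move at their own pace and stop on an object; FORCE is the grip in N (left out, the last holds). Time passes only in rows, so rows that repeat a pose let the fingers close. It gives the time, the measured TCP pose, the force, the opening and the grip force at its end, in the units of the state.
- telemetry.get_obs(): the state, without advancing time (a new reading comes with each control period).
- viewer.read_camera(name): name is "scene" or "top"; returns a dict with "img" (384x512x3 uint8, red, green, blue), "fx", "fy", "cx", "cy" (pixels), "origin" and "rotation" of the camera in the world. Camera axes: x right, y up, looking along -z (the intrinsics and any distortion apply to the point x, -y, -z); pixel columns grow to the right and rows downward; lengths in m; the calibration is good to about 2 mm. A picture is of the moment at which its call begins. There is no depth.
- job.hand_in(): hands the job in; it is judged then, once.
Trained networks look in the newest picture that a camera, given by its name, has taken for a name from the list of things; names that differ only in an ending like _2 or _b are one class to them, and where a whole thing is asked for, a point or a joint stands for the part that bears it (a point fixed in the world has none). Each returns a list of dicts, best first, with "score" (0 to 1); they miss things now and then, are a little off and sometimes report something else, mostly with a low value. They report only what shows in the picture. A call takes as long as a camera call. They do not tell look-alikes from the thing itself.
- search_frame(camera, thing): "pixel" ([column, row] in pixels, amid what is visible of it).
- cut_out(camera, thing): "pixels" (384x512 bool, what is visible of it) and "pixel" ([column, row] in pixels, amid what is visible of it).
The state is a dict: "t": time; "q": joint angles; "joint_vel": joint speeds; "joint_torque": joint torques, N m; "eef_pos": TCP position; "tool_rot": TCP orientation; "contact_force": force on the tool from outside, world axes, zero at the start; "torque": the same for the moment, N m; "gripper_width": opening from 0.0 (shut) to 1.0 (fully open); "grasp_force": force on a finger pad.
Only numpy, scipy, OpenCV 4.12 (cv2) and the standard library are available. Lean on these libraries where they do the work, as an engineer would, in place of code of your own. Each camera call takes 0.05 s, during which the arm holds its last target. There are 200 camera calls.

TASK

Push the red and white counterweighted bar across the docking lane up past its balance point so that it stays raised by itself, then push the blue tube rack along the lane under the raised bar until it sits squarely against the blue backstop. Push it, do not pick it up or tip it, and leave the glassware and bottles round about undisturbed.

Things in the scene. Friction and masses are not known exactly. Their poses are not given: they have to be found in the camera images.
- bay: Fixed docking bay. Origin on the table surface, on the lane's centre line, straight below the lowered bar; x runs along the lane from the robot's side to the backstop, y left across it, z up. The lane is a grey plate 6 mm thick from x = -150 to +135 mm; aluminium guide rails with inner faces at y = -64 and +64 mm, tops 20 mm above the table.
- backstop (a point): Middle of the near face of the blue backstop across the lane's far end: bay x = +120 mm, y = 0; this point is 22 mm above the table, the backstop's top 38 mm.
- bar (a joint): Bar angle (rad): 0 lowered, level across the lane; 1.5 raised against its upper stop, almost upright. The free end (at bay -y) swings up and over towards +y. Below about 0.8 it is heavy to the free end (about 1 N upwards at the grip moves it) and falls back if let go; beyond, the counterweight carries it on to 1.5 by itself within about a second, and it stays.
- bar_hinge (a point): Pivot of the bar, axis along bay x, at bay x = 0, y = +130 mm, 85 mm above the table, between two green cheeks 102 mm high. A dark steel counterweight (42 mm across, 46 mm long) on a short crank lies 44 mm out on the +y side and 50 mm above the pivot when the bar is lowered.
- bar_grip (a point): Middle of the red grip (75 mm long, 18 mm across) at the bar's free end, on its axis, 295 mm from the pivot; moves with the bar. The rest of the bar is 16 mm across; its end is 330 mm from the pivot. Lowered, the grip is at bay x = 0, y = -165 mm, axis 85 mm above the table, free table below it. A thin post with a green fork carries the lowered bar at bay y = -90 mm.
- rack: Loose blue tube rack, about 0.45 kg, origin at the centre of its underside, on the lane plate on the robot's side of the bar, x roughly along the lane. Block 90 (x) by 110 (y) by 45 mm high; four stoppered tubes, 19 mm across, stand in a row along y at x = +22 mm, tops 107 mm above the underside (too tall for the lowered bar). Home against the backstop its origin is at bay x = +75 mm.
- beaker: Bystander, origin under its centre: small glass beaker, 56 mm across, 70 mm high, on the table beyond the bar's free end
- jar: Bystander, origin under its centre: brown glass jar with a black cap, 52 mm across, 85 mm high, on the table beside the lane on the hinge side, robot side of the bar
- cylinder: Bystander, origin under its centre: glass measuring cylinder on a blue foot 60 mm across, 28 mm tube, 168 mm high, on the table beside the lane on the hinge side, beyond the bar
- flask: Bystander, origin under its centre: conical glass flask, 80 mm across at the foot, 130 mm high, standing to the right
- washbottle: Bystander, origin under its centre: white wash bottle, 68 mm across, about 195 mm high with its spout, standing to the left
Not all that is in view belongs to the job. What is shaped like the rack but yellow is not meant.

How it is judged:
On the way, in this order (a step that is already met when the one before it is completed fails the run):
1. the bar is raised past its balance point and the robot has let it go (value of joint bar above 1.35 rad and contact force between bar and the arm below 0.1 N and contact force between bar and the fingers below 0.1 N), for 0.3 s.
2. the rack is pushed home against the backstop (x of rack in the frame of bay above 0.068 m and angle between the x axis of rack and the x axis of bay, either way round below 0.12 rad and angle between rack's own z axis and vertical below 0.06 rad), for 0.2 s.
At the end, for the whole second after the job is handed in: The bar stays raised by itself (joint above 1.35 rad), and the rack stands at rest flat on the lane, within 7 mm of the backstop (origin beyond bay x = 68 mm) and squarely to it (within 0.12 rad) (all of step 2 and value of joint bar above 1.35 rad and velocity of joint bar below 0.1 rad/s and linear speed of rack below 0.02 m/s and z of rack in the frame of bay below 0.012 m); the robot touches nothing.
It fails at once if the rack is lifted (underside more than 12 mm above the lane plate) (z of rack in the frame of bay above 0.018 m).
It fails at once if the rack is tipped by more than 0.25 rad (angle between rack's own z axis and vertical above 0.25 rad).
It fails at once if a glass vessel or bottle round about is disturbed (moved more than 25 mm or tipped) (distance of any of beaker, jar, cylinder, flask, washbottle from where it was at the start of the episode above 0.025 m or angle between any of beaker, jar, cylinder, flask, washbottle's own z axis and vertical above 0.3 rad).
It also fails if it takes over 64 s, if anything falls off the work surface, if the arm or the gripper's body presses on something with over 40 N, if the wrist force passes 120 N, or if a joint passes its speed limit or range.

## Working session

There is one attempt and no reset: what is moved stays moved. The work goes in short steps, Python scripts to look and compute and a shell command to move; the robot and the scene stay as the last step left them, time stands still between calls to the robot, and variables do not carry over. Pictures are saved under pics/ and viewed, at most 10 in all, crops included, and the job is handed in when it is done.

```bash
mkdir -p pics
cat > h.py <<'E'
import numpy as np, cv2
from station import telemetry, viewer, job, search_frame, cut_out
def ray(c,p):
    d=np.array([(p[0]-c['cx'])/c['fx'],-(p[1]-c['cy'])/c['fy'],-1.]); return np.array(c['rotation']).reshape(3,3)@d
def onz(c,p,z):
    d=ray(c,p);o=np.array(c['origin']);return (o+d*(z-o[2])/d[2])[:2]
def proj(c,P):
    v=np.array(c['rotation']).reshape(3,3).T@(np.array(P)-np.array(c['origin']));return [c['cx']+c['fx']*v[0]/-v[2],c['cy']-c['fy']*v[1]/-v[2]]
E
python3 - <<'E'
from h import *
ims=[]
for n in ['top','scene']:
    c=viewer.read_camera(n); print({k:v for k,v in c.items() if k!='img'})
    cv2.imwrite(f'pics/{n}0.png',cv2.cvtColor(np.array(c['img']),cv2.COLOR_RGB2BGR))
    for t in ['rack','bar','bar_grip','bar_hinge','beaker','jar','cylinder','flask','washbottle','bay']:
        r=search_frame(n,t); print(n,t,[(np.round(x['pixel']).tolist(),round(x['score'],2),np.round(onz(c,x['pixel'],0.05),3).tolist()) for x in r][:3])
print(telemetry.get_obs())
E
```

```text
{'fx': 468.4282410970918, 'fy': 468.4282410970918, 'cx': 246.9176705526652, 'cy': 192.41369374209185, 'origin': array([0.46526947, 0.01726312, 1.30866105]), 'rotation': array([-0.69613805, -0.03948334,  0.0441151 ,  0.71546261])}Traceback (most recent call last):
  File "<stdin>", line 7, in <module>
  File "h.py", line 6, in onz
    d=ray(c,p);o=np.array(c['origin']);return (o+d*(z-o[2])/d[2])[:2]
  File "h.py", line 4, in ray
    d=np.array([(p[0]-c['cx'])/c['fx'],-(p[1]-c['cy'])/c['fy'],-1.]); return np.array(c['rotation']).reshape(3,3)@d
                                                                             ~~~~~~~~~~~~~~~~~~~~~~~~~~~~~~~^^^^^
ValueError: cannot reshape array of size 4 into shape (3,3)
```

View pics/top0.png

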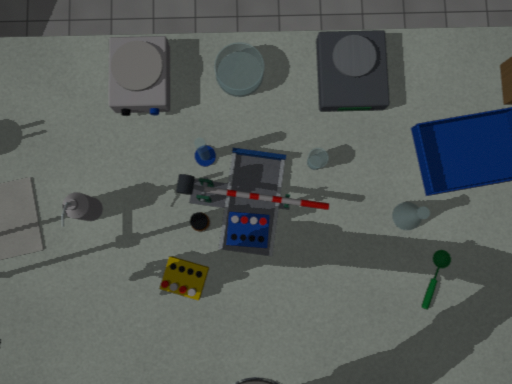

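The top view shows the blue rack at about (247,231), the bar running from its counterweight (185,185) to the red grip (315,205), and the backstop at (258,154). The camera rotation is a quaternion, so I'll fix the helper.

```bash
sed -i "s/np.array(c\['rotation'\]).reshape(3,3)/Rm(c)/" h.py
cat >> h.py <<'E'
from scipy.spatial.transform import Rotation as Ro
def Rm(c):
    q=np.array(c['rotation']); return Ro.from_quat([q[1],q[2],q[3],q[0]]).as_matrix()
E
python3 - <<'E'
from h import *
for n in ['top','scene']:
    c=viewer.read_camera(n); 
    if n=='scene': print({k:v for k,v in c.items() if k!='img'})
    im=cv2.cvtColor(np.array(c['img']),cv2.COLOR_RGB2BGR)
    cv2.imwrite(f'pics/{n}1.png',cv2.resize(im[125:285,140:360],None,fx=3.6,fy=3.6,interpolation=cv2.INTER_CUBIC) if n=='top' else im)
    for t in ['rack','bar_grip','bar_hinge','beaker','jar','cylinder','flask','washbottle','bay']:
        r=search_frame(n,t); print(n,t,[(np.round(x['pixel']).tolist(),round(x['score'],2),np.round(onz(c,x['pixel'],0.05),3).tolist()) for x in r][:3])
print(telemetry.get_obs())
E
```

```text
top rack [([250.0, 231.0], 0.6, [0.51, 0.003])]
top bar_grip [([241.0, 191.0], 0.83, [0.618, 0.023])]
top bar_hinge []
top beaker [([317.0, 158.0], 0.81, [0.704, -0.187]), ([247.0, 231.0], 0.49, [0.51, 0.01])]
top jar [([198.0, 221.0], 0.54, [0.541, 0.14])]
top cylinder [([203.0, 153.0], 0.82, [0.726, 0.125]), ([249.0, 231.0], 0.31, [0.509, 0.004])]
top flask [([409.0, 216.0], 0.97, [0.539, -0.428])]
top washbottle [([83.0, 211.0], 0.82, [0.576, 0.448])]
top bay [([247.0, 192.0], 0.68, [0.616, 0.008]), ([81.0, 208.0], 0.23, [0.584, 0.455])]
{'fx': 417.20258345249533, 'fy': 417.20258345249533, 'cx': 260.5158633608192, 'cy': 191.39540081333405, 'origin': array([1.478723  , 0.32353324, 1.17962403]), 'rotation': array([0.53054252, 0.20637378, 0.2854983 , 0.77098977])}
scene rack [([325.0, 176.0], 0.98, [0.385, 0.188]), ([266.0, 190.0], 0.7, [0.533, 0.009])]
scene bar_grip [([274.0, 200.0], 0.56, [0.564, 0.048])]
scene bar_hinge [([269.0, 203.0], 0.62, [0.587, 0.039]), ([196.0, 212.0], 0.19, [0.713, -0.182])]
scene beaker [([196.0, 211.0], 0.63, [0.712, -0.183]), ([254.0, 214.0], 0.18, [0
[... 410 characters left out ...]
99928,  0.02240271,  1.55538985, -0.01152819,
        1.10931172, -0.08307499]), 'joint_vel': array([ 1.72719242e-04,  3.65041109e-04,  8.10795417e-04, -8.36049927e-04,
        8.42642004e-04, -3.89739767e-04, -8.51315387e-05]), 'joint_torque': array([-2.69266729e-04, -5.96319222e+01,  1.60611916e+00, -2.81543434e+01,
        1.23535466e-02,  1.45591071e-03,  3.58809643e-05]), 'eef_pos': array([0.29529005, 0.60700283, 0.23131273]), 'tool_rot': array([-1.71279267e-05,  2.24469834e-01,  9.74481038e-01,  1.28069340e-05]), 'contact_force': array([0.23751005, 0.02111405, 1.00215631]), 'torque': array([ 0.00696143, -0.02208639, -0.01115966]), 'grasp_force': 0.0, 'gripper_width': 0.994144233645162}
```

View pics/top1.png

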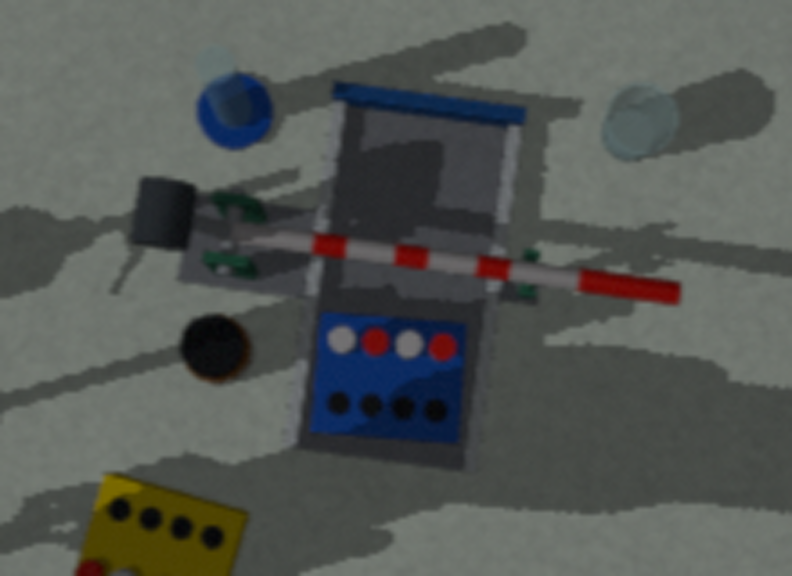

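View pics/scene1.png

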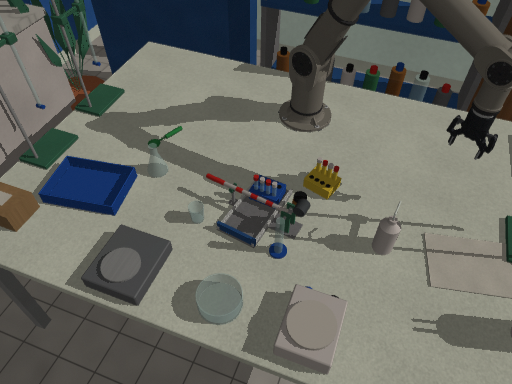

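The crop shows the bar's grip from (580,281) to (680,293), the backstop's near edge from (334,99) to (524,122), the plate's near edge from (300,447) to (463,468), and the rack top's corners (320,314), (466,325), (461,443), (310,431). The rack is slightly rotated. The decoy yellow rack stands apart at lower left. Next I'll fit the poses.

Run:
```python
from h import *
from scipy.optimize import least_squares
c=viewer.read_camera('top'); s=viewer.read_camera('scene')
im=cv2.cvtColor(np.array(s['img']),cv2.COLOR_RGB2BGR)
cv2.imwrite('pics/s2.png',cv2.resize(im[160:270,170:340],None,fx=4.6,fy=4.6,interpolation=cv2.INTER_CUBIC))
W=lambda u,v,z: onz(c,(140+(u+.5)/3.6-.5,125+(v+.5)/3.6-.5),z)
B={'end':(680,293,.085),'g0':(580,281,.085),'bsL':(334,99,.038),'bsR':(524,122,.038),'plL':(300,447,.006),'plR':(463,468,.006),'cw':(163,213,.135),'railL':(322,290,.02),'railR':(490,290,.02),'ch1':(240,206,.102),'ch2':(230,262,.102),'beaker':(640,118,.05),'cyl':(236,112,.0),'jar':(213,347,.085)}
w={k:W(*v) for k,v in B.items()}
for k in w: print(k,w[k].round(4))
def res(p):
    t=p[2]; T=lambda x,y: np.array([p[0]+np.cos(t)*x-np.sin(t)*y,p[1]+np.sin(t)*x+np.cos(t)*y])
    X=np.array([np.cos(t),np.sin(t)]); r=[]
    b=lambda k:(np.array([[np.cos(t),np.sin(t)],[-np.sin(t),np.cos(t)]])@(w[k]-p[:2]))
    return np.r_[b('end')-[0,-.201],b('g0')-[0,-.1275],b('bsL')[0]-.12,b('bsR')[0]-.12,b('plL')[0]+.15,b('plR')[0]+.15,(b('bsL')[1]+b('bsR')[1])/2,(b('plL')[1]+b('plR')[1])/2]
f=least_squares(res,[.61,.01,0]);print('bay',f.x.round(4),np.degrees(f.x[2]),(f.fun*1e3).round(1))
p=f.x;R2=np.array([[np.cos(p[2]),np.sin(p[2])],[-np.sin(p[2]),np.cos(p[2])]])
for k in w: print(k,'bay',(R2@(w[k]-p[:2])).round(4))
r=np.array([W(*x,.051) for x in [(320,314),(466,325),(461,443),(310,431)]])
print('rack',r.round(4),'cen',(R2@(r.mean(0)-p[:2])).round(4))
d=r[0]+r[1]-r[2]-r[3]; d2=r[0]+r[3]-r[1]-r[2]
print(np.degrees(np.arctan2(d[1],d[0])),np.degrees(np.arctan2(-d2[0],d2[1])))
print('scene checks')
for nm,P in [('grip',(0,-.165,.085)),('hinge',(0,.13,.085)),('bs',(.12,0,.022))]:
    q=np.r_[R2.T@P[:2]+p[:2],P[2]]; a=np.array(proj(s,q));print(nm,q.round(4),a.round(1),((a-[170,160])*4.6).round())
```

```text
end [ 0.5688 -0.2059]
g0 [ 0.5796 -0.1333]
bsL [0.7291 0.0437]
bsR [ 0.7073 -0.1012]
plL [0.4651 0.077 ]
plR [ 0.4456 -0.0475]
cw [0.6308 0.1636]
railL [0.5841 0.0569]
railR [ 0.5806 -0.072 ]
ch1 [0.639  0.1121]
ch2 [0.5986 0.12  ]
beaker [ 0.7058 -0.1883]
cyl [0.7286 0.122 ]
jar [0.5388 0.1348]
bay [ 0.6014 -0.0085 -0.1628] -9.328018014722137 [-0.1  1.  -1.3  0.8 -2.4 -0.4  1.6  2.6 -1.1 -0.7]
end bay [-1.e-04 -2.e-01]
g0 bay [-0.0013 -0.1267]
bsL bay [0.1176 0.0722]
bsR bay [ 0.1196 -0.0744]
plL bay [-0.1484  0.0622]
plR bay [-0.1474 -0.0637]
cw bay [0.0011 0.1746]
railL bay [-0.0276  0.0617]
railR bay [-0.0102 -0.066 ]
ch1 bay [0.0176 0.1251]
ch2 bay [-0.0236  0.1264]
beaker bay [ 0.1322 -0.1605]
cyl bay [0.1044 0.1494]
jar bay [-0.085   0.1313]
rack [[ 0.5633  0.0578]
 [ 0.5521 -0.051 ]
 [ 0.4647 -0.0443]
 [ 0.4766  0.0673]] cen [-0.0886  0.0016]
-5.259661330744344 -5.991004378834534
scene checks
grip [ 0.5746 -0.1713  0.085 ] [215.3 178.2] [209.  84.]
hinge [0.6225 0.1198 0.085 ] [288.5 211.1] [545. 235.]
bs [ 0.7198 -0.0279  0.022 ] [237.1 231.2] [309. 327.]
```

View pics/s2.png

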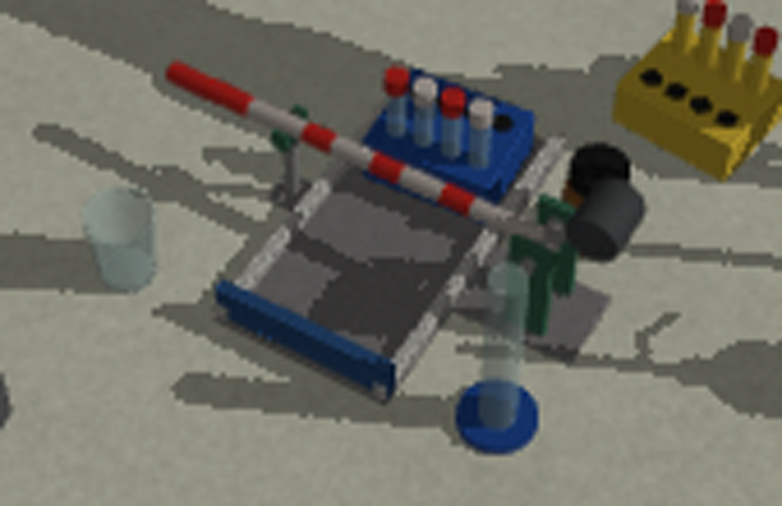

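```bash
python3 -m crank '[{"delta_rot":[0,0,-5],"xyz":[-0.03,-0.035,0],"fingers":1},{"delta_rot":[0,0,-10],"xyz":[-0.06,-0.07,0],"fingers":1},{"delta_rot":[0,0,-16.7],"xyz":[-0.09,-0.104,0],"fingers":1},{"delta_rot":[0,0,-16.7],"xyz":[-0.12,-0.139,0],"fingers":1},{"delta_rot":[0,0,-16.7],"xyz":[-0.15,-0.173,0],"fingers":1},{"delta_rot":[0,0,-16.7],"xyz":[-0.18,-0.208,0],"fingers":1},{"delta_rot":[0,0,-16.7],"xyz":[-0.21,-0.242,0],"fingers":1},{"delta_rot":[0,0,-16.7],"xyz":[-0.24,-0.277,0],"fingers":1},{"delta_rot":[0,0,-16.7],"xyz":[-0.27,-0.311,0],"fingers":1},{"delta_rot":[0,0,-16.7],"xyz":[-0.3,-0.346,0],"fingers":1}]'
cat >> h.py <<'E'
BO=np.array([.6014,-.0085]);BT=-.1628
B3=np.array([[np.cos(BT),np.sin(BT),0],[-np.sin(BT),np.cos(BT),0],[0,0,1]])
def toolR(o):
    q=o['tool_rot'];return Ro.from_quat([q[1],q[2],q[3],q[0]]).as_matrix()
def st():
    o=telemetry.get_obs();R=toolR(o)
    p=np.array(o['eef_pos']);b=B3@(p-np.r_[BO,0])
    print('t',o['t'],'bay',b.round(4),'z in bay',(B3@R)[:,2].round(3),'y in bay',(B3@R)[:,1].round(3),'F',(B3@o['contact_force']).round(2),'q',np.round(o['q'],2));return b,B3@R
def to(target):  # shift in tool axes to a bay-frame point
    b,R=st();print('shift',(R.T@(np.array(target)-b)).round(4))
E
python3 -c "
from h import *
to([-.12,-.165,.2])"
```

```text
t: 2.2
eef_pos: [0.414, 0.1629, 0.2317]
tool_rot: [0.0, 0.081, 0.997, 0.0]
contact_force: [0.7, -0.4, 0.4]
gripper_width: -0.002
grasp_force: 0.0
t 2.2 bay [-0.2127  0.1388  0.2317] z in bay [ 0.001  0.001 -1.   ] y in bay [-0.002  1.     0.001] F [ 0.74 -0.28  0.43] q [-0.67  0.09  0.16  2.09 -0.02  0.97  0.91]
shift [-0.0922 -0.3039  0.0315]
```

```bash
python3 -m crank '[{"delta_rot":[0,0,0],"xyz":[-0.02,-0.045,0],"fingers":1},{"delta_rot":[0,0,0],"xyz":[-0.04,-0.09,0],"fingers":1},{"delta_rot":[0,-5,0],"xyz":[-0.06,-0.135,0],"fingers":1},{"delta_rot":[0,-10,0],"xyz":[-0.08,-0.18,0],"fingers":1},{"delta_rot":[0,-15,0],"xyz":[-0.1,-0.225,0],"fingers":1},{"delta_rot":[0,-22,0],"xyz":[-0.12,-0.265,0],"fingers":1},{"delta_rot":[0,-29,0],"xyz":[-0.133,-0.304,0],"fingers":1},{"delta_rot":[0,-36,0],"xyz":[-0.133,-0.304,0.01],"fingers":1},{"delta_rot":[0,-43,0],"xyz":[-0.133,-0.304,0.02],"fingers":1},{"delta_rot":[0,-45,0],"xyz":[-0.133,-0.304,0.03],"fingers":1}]';python3 -c "
from h import *
to([-.08,-.15,.03])"
```

```text
t: 3.2
eef_pos: [0.4975, -0.1789, 0.2384]
tool_rot: [0.302, 0.085, 0.948, -0.05]
contact_force: [-0.6, 0.0, 1.2]
gripper_width: -0.0
grasp_force: 0.0
t 3.2 bay [-0.0749 -0.185   0.2384] z in bay [ 0.581 -0.053 -0.812] y in bay [ 0.029  0.999 -0.044] F [-0.64 -0.1   1.16] q [-0.72 -0.12  0.91  2.39  0.53  0.23  1.13]
shift [0.1252 0.044  0.1645]
```

```bash
python3 -c "
from h import *
to([0,-.26,.2]);to([0,-.26,.03])"
```

```text
t 3.2 bay [-0.0749 -0.185   0.2384] z in bay [ 0.581 -0.053 -0.812] y in bay [ 0.029  0.999 -0.044] F [-0.64 -0.1   1.16] q [-0.72 -0.12  0.91  2.39  0.53  0.23  1.13]
shift [-0.0385 -0.071   0.0787]
t 3.2 bay [-0.0749 -0.185   0.2384] z in bay [ 0.581 -0.053 -0.812] y in bay [ 0.029  0.999 -0.044] F [-0.64 -0.1   1.16] q [-0.72 -0.12  0.91  2.39  0.53  0.23  1.13]
shift [ 0.0604 -0.0635  0.2168]
```

```bash
python3 -m crank '[{"delta_rot":[0,0,0],"xyz":[-0.013,-0.024,0.026],"fingers":1},{"delta_rot":[0,0,0],"xyz":[-0.026,-0.048,0.052],"fingers":1},{"delta_rot":[0,0,0],"xyz":[-0.038,-0.071,0.079],"fingers":1},{"delta_rot":[0,0,0],"xyz":[-0.038,-0.071,0.079],"fingers":1}]';python3 -c "
from h import *
to([0,-.26,.03])"
```

```text
t: 3.6
eef_pos: [0.5247, -0.2333, 0.2353]
tool_rot: [0.303, 0.082, 0.948, -0.054]
contact_force: [9.1, -56.6, -34.2]
gripper_width: -0.0
grasp_force: 0.0
t 3.6 bay [-0.0392 -0.2343  0.2353] z in bay [ 0.583 -0.058 -0.81 ] y in bay [ 0.026  0.998 -0.052] F [ 18.14 -54.41 -34.18] q [-1.25 -0.34  1.46  2.31  0.98  0.37  0.86]
shift [ 0.0882 -0.014   0.1907]
```

```bash
python3 -m crank '[{"delta_rot":[0,8,0],"xyz":[0,0,0],"fingers":1},{"delta_rot":[0,16,0],"xyz":[0,0,0],"fingers":1},{"delta_rot":[0,24,0],"xyz":[-0.01,0,0],"fingers":1},{"delta_rot":[0,30,0],"xyz":[-0.02,0,0],"fingers":1},{"delta_rot":[0,36,0],"xyz":[-0.03,0,0.02],"fingers":1},{"delta_rot":[0,36,0],"xyz":[-0.03,0,0.02],"fingers":1}]';python3 -c "
from h import *
to([0,-.26,.03])"
```

```text
t: 4.2
eef_pos: [0.45, -0.1957, 0.3002]
tool_rot: [0.017, 0.094, 0.995, -0.029]
contact_force: [0.8, 0.6, -0.4]
gripper_width: -0.001
grasp_force: 0.0
t 4.2 bay [-0.1191 -0.2092  0.3002] z in bay [ 0.037 -0.055 -0.998] y in bay [ 0.027  0.998 -0.054] F [ 0.71  0.71 -0.39] q [-1.4  -0.34  1.45  1.98  0.42  1.2   1.28]
shift [-0.1098 -0.0328  0.2768]
```

```bash
python3 -m crank '[{"delta_rot":[-3,2,0],"xyz":[-0.03,-0.01,0],"fingers":1},{"delta_rot":[-3,2,0],"xyz":[-0.06,-0.02,0],"fingers":1},{"delta_rot":[-3,2,0],"xyz":[-0.09,-0.03,0],"fingers":1},{"delta_rot":[-3,2,0],"xyz":[-0.115,-0.04,0],"fingers":1}]';python3 -c "
from h import *
to([0,-.26,.25])"
```

```text
t: 4.6
eef_pos: [0.4602, -0.2117, 0.3385]
tool_rot: [0.02, 0.095, 0.995, -0.008]
contact_force: [-0.3, 0.2, 0.9]
gripper_width: -0.002
grasp_force: 0.0
t 4.6 bay [-0.1064 -0.2234  0.3385] z in bay [ 0.041 -0.014 -0.999] y in bay [ 0.028  1.    -0.013] F [-0.29  0.16  0.9 ] q [-1.37 -0.34  1.45  1.89  0.37  1.27  1.36]
shift [-0.1036 -0.0325  0.0933]
```

```bash
python3 -m crank '[{"delta_rot":[0,0,0],"xyz":[0,0.04,0],"fingers":1},{"delta_rot":[0,0,0],"xyz":[0,0.08,0],"fingers":1},{"delta_rot":[0,0,0],"xyz":[0,0.12,0],"fingers":1},{"delta_rot":[0,0,0],"xyz":[0,0.16,0],"fingers":1},{"delta_rot":[0,0,0],"xyz":[0,0.2,0],"fingers":1},{"delta_rot":[0,0,0],"xyz":[0,0.24,0],"fingers":1}]';python3 -c "
from h import *
to([0,-.26,.25])"
```

```text
t: 5.2
eef_pos: [0.5037, 0.0254, 0.3362]
tool_rot: [0.021, 0.095, 0.995, -0.009]
contact_force: [0.1, -0.8, 0.5]
gripper_width: 0.001
grasp_force: 0.0
t 5.2 bay [-0.1019  0.0176  0.3362] z in bay [ 0.043 -0.014 -0.999] y in bay [ 0.029  1.    -0.013] F [ 0.25 -0.75  0.49] q [-1.86 -0.34  1.46  1.9   0.39  1.28  0.86]
shift [-0.1058 -0.2734  0.0945]
```

```bash
python3 -m crank '[{"delta_rot":[0,0,0],"xyz":[0.02,0,0.02],"fingers":1},{"delta_rot":[0,0,0],"xyz":[0.04,0,0.04],"fingers":1},{"delta_rot":[0,0,0],"xyz":[0.06,0,0.06],"fingers":1}]';python3 -c "
from h import *
st()"
```

```text
t: 5.5
eef_pos: [0.4462, 0.0356, 0.273]
tool_rot: [0.021, 0.094, 0.995, -0.008]
contact_force: [1.1, 0.7, 0.1]
gripper_width: 0.003
grasp_force: 0.0
t 5.5 bay [-0.1603  0.0183  0.273 ] z in bay [ 0.043 -0.013 -0.999] y in bay [ 0.025  1.    -0.012] F [1.   0.86 0.11] q [-1.73 -0.31  1.32  2.1   0.38  1.13  0.8 ]
```

```bash
python3 -m crank '[{"delta_rot":[-8,0,0],"xyz":[0,0,0],"fingers":1},{"delta_rot":[-16,0,0],"xyz":[0,0,0],"fingers":1},{"delta_rot":[-24,0,0],"xyz":[0,0,0],"fingers":1}]';python3 -c "
from h import *
st()"
```

```text
t: 5.8
eef_pos: [0.4474, 0.0345, 0.2743]
tool_rot: [0.042, 0.088, 0.975, 0.201]
contact_force: [-0.8, 0.6, -0.4]
gripper_width: -0.001
grasp_force: 0.0
t 5.8 bay [-0.1589  0.0174  0.2743] z in bay [ 0.053  0.399 -0.915] y in bay [0.006 0.917 0.4  ] F [-0.89  0.45 -0.42] q [-1.41 -0.33  1.31  2.16 -0.08  0.91  1.35]
```

```bash
python3 -m crank '[{"delta_rot":[-24,0,0],"xyz":[-0.03,0,0],"fingers":1},{"delta_rot":[-24,0,0],"xyz":[-0.06,0,0],"fingers":1},{"delta_rot":[-24,0,0],"xyz":[-0.1,0,0],"fingers":1},{"delta_rot":[-24,0,0],"xyz":[-0.14,0,0],"fingers":1}]';python3 -c "
from h import *
st()"
```

```text
t: 6.2
eef_pos: [0.4668, 0.0489, 0.3399]
tool_rot: [0.072, 0.087, 0.916, 0.386]
contact_force: [0.6, 0.2, -0.1]
gripper_width: -0.001
grasp_force: 0.0
t 6.2 bay [-0.1421  0.0348  0.3399] z in bay [ 0.084  0.717 -0.692] y in bay [-0.008  0.695  0.719] F [ 0.54  0.24 -0.13] q [-1.34 -0.34  1.45  2.13 -0.56  0.99  1.81]
```

```bash
cat > kin.py <<'E'
import numpy as np, itertools
from scipy.spatial.transform import Rotation as Ro
from scipy.optimize import least_squares
D=[([-1.22611,.477,.0224,1.55539,-.01153,1.10931,-.08307],(.29529,.60700,.23131),(0,.22447,.97448,0)),
([-.67,.09,.16,2.09,-.02,.97,.91],(.414,.1629,.2317),(0,.081,.997,0)),
([-.72,-.12,.91,2.39,.53,.23,1.13],(.4975,-.1789,.2384),(.302,.085,.948,-.05)),
([-1.25,-.34,1.46,2.31,.98,.37,.86],(.5247,-.2333,.2353),(.303,.082,.948,-.054)),
([-1.4,-.34,1.45,1.98,.42,1.2,1.28],(.45,-.1957,.3002),(.017,.094,.995,-.029)),
([-1.37,-.34,1.45,1.89,.37,1.27,1.36],(.4602,-.2117,.3385),(.02,.095,.995,-.008)),
([-1.86,-.34,1.46,1.9,.39,1.28,.86],(.5037,.0254,.3362),(.021,.095,.995,-.009)),
([-1.73,-.31,1.32,2.1,.38,1.13,.8],(.4462,.0356,.273),(.021,.094,.995,-.008)),
([-1.41,-.33,1.31,2.16,-.08,.91,1.35],(.4474,.0345,.2743),(.042,.088,.975,.201)),
([-1.34,-.34,1.45,2.13,-.56,.99,1.81],(.4668,.0489,.3399),(.072,.087,.916,.386))]
Q=np.array([d[0] for d in D]);P=np.array([d[1] for d in D]);RT=Ro.from_quat([[d[2][1],d[2][2],d[2][3],d[2][0]] for d in D])
ax='zyzyzyz'
def rots(q,s,a):
    R=Ro.from_euler('z',a[0]);out=[]
    for i in range(7):
        R=R*Ro.from_euler(ax[i],s[i]*q[i]);out.append(R)
    out[-1]=R*Ro.from_euler('z',a[1]);return out
def err(a,s): return np.concatenate([(rots(q,s,a)[-1].inv()*r).as_rotvec() for q,r in zip(Q,RT)])
def fit():
    best=None
    for s in itertools.product([1,-1],repeat=7):
        if s[1]<0: continue
        for a in [(0,0),(0,3),(3,0),(3,3),(1.5,0),(1.5,3),(-1.5,0),(-1.5,3)]:
            e=least_squares(err,a,args=(s,),max_nfev=8)
            if best is None or e.cost<best[0]: best=(e.cost,s,e.x)
    c,s,a=best
    A=[];b=[]
    for q,p in zip(Q,P):
        M=[r.as_matrix() for r in rots(q,s,a)]
        A.append(np.hstack([np.eye(3)]+M));b.append(p)
    A=np.vstack(A);b=np.concatenate(b)
    lam=1e-3
    x=np.linalg.solve(A.T@A+lam**2*np.eye(A.shape[1]),A.T@b)
    return c,s,a,x,(A@x-b)
if __name__=='__main__':
    c,s,a,x,r=fit();print(c,s,a);print(x.reshape(8,3).round(3));print(np.abs(r).reshape(-1,3).max(1).round(4))
    np.savez('kin.npz',s=s,a=a,x=x)
E
time python3 kin.py
```

```text
0.0002586273172499797 (-1, 1, -1, 1, -1, 1, -1) [-6.70493916e-04  1.57084279e+00]
[[ 0.005  0.006  0.151]
 [-0.008 -0.014  0.151]
 [ 0.007 -0.014  0.261]
 [ 0.001 -0.02   0.261]
 [-0.006 -0.02   0.234]
 [ 0.004 -0.001  0.234]
 [-0.009 -0.001  0.163]
 [ 0.01  -0.003  0.163]]
[0.0007 0.0013 0.0025 0.0007 0.0021 0.0013 0.003  0.001  0.0014 0.0008]
real	0m44.025s
user	0m44.433s
sys	0m0.156s
```

```bash
cat > sim.py <<'E'
import numpy as np
from kin import rots,Ro,Q
from scipy.optimize import lsq_linear
z=np.load('kin.npz');s,a,x=z['s'],z['a'],z['x'].reshape(8,3)
LO=np.array([-2.96,-.34,-1.41,.24,-1.37,.17,-2.96]);HI=np.array([2.96,2.1,1.46,2.44,4.51,1.92,2.96])
VM=.07*np.array([2.39,2.39,3.14,3.14,3.14,3.14,3.14])
def fk(q):
    M=rots(q,s,a);p=x[0]+sum(M[i].as_matrix()@x[i+1] for i in range(7));return p,M[-1],M
def jac(q):
    p,R,M=fk(q);o=x[0].copy();J=np.zeros((6,7));prev=Ro.from_euler('z',a[0])
    for i in range(7):
        w=s[i]*prev.as_matrix()@np.eye(3)[2 if i%2==0 else 1]
        J[:3,i]=np.cross(w,p-o);J[3:,i]=w
        o=o+M[i].as_matrix()@x[i+1];prev=M[i]
    return J
def row(q,gp,gR,wr=.3,dm=.02,it=12):
    q0=q.copy();p,R,_=fk(q)
    dp=gp-p;n=np.linalg.norm(dp);dp*=min(1,.05/max(n,1e-9))
    dr=(gR*R.inv()).as_rotvec();n=np.linalg.norm(dr);dr*=min(1,.15/max(n,1e-9))
    tp,tR=p+dp,Ro.from_rotvec(dr)*R
    lo,hi=np.maximum(LO,q0-VM),np.minimum(HI,q0+VM)
    for _ in range(it):
        p,R,_=fk(q);e=np.r_[tp-p,wr*(tR*R.inv()).as_rotvec()]
        if np.linalg.norm(e)<1e-4:break
        J=jac(q);J[3:]*=wr
        A=np.vstack([J,dm*np.eye(7)]);b=np.r_[e,np.zeros(7)]
        d=lsq_linear(A,b,bounds=(np.minimum(lo-q,-1e-6),np.maximum(hi-q,1e-6))).x;q=q+d
    return q
def call(q,rows):
    p0,R0,_=fk(q)
    for dr,xyz in rows:
        q=row(q,p0+R0.apply(xyz),R0*Ro.from_rotvec(np.radians(dr)))
    return q
E
cat > t1.py <<'E'
from sim import *
np.set_printoptions(precision=2,suppress=True)
q=Q[0]
q=call(q,[((0,0,-5*min(i,3.34)),(-.03*i,-.0346*i,0)) for i in range(1,11)]);print(q,Q[1])
q=call(Q[1],[((0,-r,0),v) for r,v in zip([0,0,5,10,15,22,29,36,43,45],[(-.02,-.045,0),(-.04,-.09,0),(-.06,-.135,0),(-.08,-.18,0),(-.1,-.225,0),(-.12,-.265,0),(-.133,-.304,0),(-.133,-.304,.01),(-.133,-.304,.02),(-.133,-.304,.03)])]);print(q,Q[2])
q=call(Q[2],[((0,0,0),v) for v in [(-.013,-.024,.026),(-.026,-.048,.052),(-.038,-.071,.079),(-.038,-.071,.079)]]);print(q,Q[3])
q=call(Q[3],[((0,8,0),(0,0,0)),((0,16,0),(0,0,0)),((0,24,0),(-.01,0,0)),((0,30,0),(-.02,0,0)),((0,36,0),(-.03,0,.02)),((0,36,0),(-.03,0,.02))]);print(q,Q[4])
q=call(Q[4],[((-3,2,0),(-.03*i,-.01*i,0)) for i in [1,2,3,3.9]]);print(q,Q[5])
q=call(Q[5],[((0,0,0),(0,.04*i,0)) for i in range(1,7)]);print(q,Q[6])
q=call(Q[6],[((0,0,0),(.02*i,0,.02*i)) for i in range(1,4)]);print(q,Q[7])
q=call(Q[7],[((-8*i,0,0),(0,0,0)) for i in range(1,4)]);print(q,Q[8])
q=call(Q[8],[((-24,0,0),(v,0,0)) for v in (-.03,-.06,-.1,-.14)]);print(q,Q[9])
E
time python3 t1.py
```

```text
[-0.68  0.09  0.17  2.09 -0.02  0.96  0.91] [-0.67  0.09  0.16  2.09 -0.02  0.97  0.91]
[-0.76 -0.15  0.94  2.44  0.49  0.17  1.17] [-0.72 -0.12  0.91  2.39  0.53  0.23  1.13]
[-1.15 -0.23  1.46  2.31  0.6   0.26  1.25] [-1.25 -0.34  1.46  2.31  0.98  0.37  0.86]
[-1.39 -0.34  1.46  2.07  0.57  0.93  1.19] [-1.4  -0.34  1.45  1.98  0.42  1.2   1.28]
[-1.38 -0.34  1.46  1.91  0.42  1.16  1.34] [-1.37 -0.34  1.45  1.89  0.37  1.27  1.36]
[-1.85 -0.32  1.46  1.9   0.37  1.27  0.89] [-1.86 -0.34  1.46  1.9   0.39  1.28  0.86]
[-1.72 -0.31  1.32  2.1   0.38  1.13  0.8 ] [-1.73 -0.31  1.32  2.1   0.38  1.13  0.8 ]
[-1.43 -0.34  1.31  2.16 -0.05  0.91  1.31] [-1.41 -0.33  1.31  2.16 -0.08  0.91  1.35]
[-1.39 -0.34  1.46  2.13 -0.48  0.82  1.75] [-1.34 -0.34  1.45  2.13 -0.56  0.99  1.81]
real	0m1.755s
user	0m2.215s
sys	0m0.156s
```

```bash
cat > t2.py <<'E'
from sim import *
np.set_printoptions(precision=2,suppress=True)
rng=np.random.default_rng(0)
def lin(q,dr,v,n=10):
    p0,R0,_=fk(q);mz=9
    k=max(1,min(n,int(np.ceil(max(np.linalg.norm(v)/.045,np.linalg.norm(dr)/8)))))
    for i in range(1,k+1):
        q=row(q,p0+R0.apply(np.array(v)*i/k),R0*Ro.from_rotvec(np.radians(np.array(dr)*i/k)),it=6)
        mz=min(mz,fk(q)[0][2])
    return q,mz
pop=[(9,Q[9],[])]
import time;t0=time.time()
for gen in range(4):
    new=list(pop)
    while time.time()-t0<60*(gen+1):
        c,q,h=pop[rng.integers(len(pop))]
        p,R,_=fk(q)
        tp=np.array([rng.uniform(.4,.7),rng.uniform(-.2,.5),rng.uniform(.3,.65)])
        tilt=rng.uniform(-50,50,2) if rng.random()<.6 else np.zeros(2)
        gR=Ro.from_rotvec(np.radians([tilt[0],tilt[1],0]))*Ro.from_euler('z',rng.uniform(-180,180),degrees=True)*Ro.from_euler('x',180,degrees=True)
        dr=np.degrees((R.inv()*gR).as_rotvec());
        n=np.linalg.norm(dr); 
        if n>85: dr*=85/n
        v=R.inv().apply(tp-p)
        dr=np.round(dr);v=np.round(v,2)
        q2,mz=lin(q,dr,v)
        if mz<.25: continue
        p2,R2,_=fk(q2)
        cost=abs(q2[2])+max(0,-q2[1])*2+.3*abs(q2[4])+.3*max(0,abs(q2[6])-1.5)+.05*len(h)
        new.append((cost,q2,h+[(dr,v)]))
    new.sort(key=lambda t:t[0]);pop=new[:12]
    print(gen,len(new),pop[0][0],pop[0][1],fk(pop[0][1])[0],fk(pop[0][1])[1].as_matrix()[:,2],pop[0][2],flush=True)
E
python3 t2.py
```

```text
0 316 0.06072875915926586 [-0.42  0.06 -0.04  1.83 -0.07  1.06 -0.29] [0.51 0.21 0.36] [ 0.14  0.14 -0.98] [(array([ 34., -28.,  73.]), array([-0.01,  0.13,  0.11]))]
1 607 0.06072875915926586 [-0.42  0.06 -0.04  1.83 -0.07  1.06 -0.29] [0.51 0.21 0.36] [ 0.14  0.14 -0.98] [(array([ 34., -28.,  73.]), array([-0.01,  0.13,  0.11]))]
2 549 0.05942817233475055 [-0.4   0.18 -0.01  1.26  0.    1.69  0.12] [0.55 0.17 0.55] [ 0.  0. -1.] [(array([ 34., -28.,  73.]), array([-0.01,  0.13,  0.11])), (array([ 10.,  -5., -22.]), array([-0.02,  0.06, -0.19]))]
3 555 0.053779380773382006 [-0.84  0.34 -0.    1.22  0.    1.59  0.01] [0.48 0.45 0.48] [-0. -0. -1.] [(array([ 64., -29.,  47.]), array([0.08, 0.45, 0.06])), (array([ -3.,  10., -13.]), array([0.04, 0.06, 0.12]))]
```

A model of the arm, fitted from the moves so far, shows one motion that brings the elbow back to a normal position. I'll run that.

```bash
python3 -m crank '[{"delta_rot":[3.4,-2.8,7.3],"xyz":[-0.001,0.013,0.011],"fingers":1},{"delta_rot":[6.8,-5.6,14.6],"xyz":[-0.002,0.026,0.022],"fingers":1},{"delta_rot":[10.2,-8.4,21.9],"xyz":[-0.003,0.039,0.033],"fingers":1},{"delta_rot":[13.6,-11.2,29.2],"xyz":[-0.004,0.052,0.044],"fingers":1},{"delta_rot":[17,-14,36.5],"xyz":[-0.005,0.065,0.055],"fingers":1},{"delta_rot":[20.4,-16.8,43.8],"xyz":[-0.006,0.078,0.066],"fingers":1},{"delta_rot":[23.8,-19.6,51.1],"xyz":[-0.007,0.091,0.077],"fingers":1},{"delta_rot":[27.2,-22.4,58.4],"xyz":[-0.008,0.104,0.088],"fingers":1},{"delta_rot":[30.6,-25.2,65.7],"xyz":[-0.009,0.117,0.099],"fingers":1},{"delta_rot":[34,-28,73],"xyz":[-0.01,0.13,0.11],"fingers":1}]';python3 -c "
from h import *
st()"
```

```text
t: 7.2
eef_pos: [0.5131, 0.2152, 0.3585]
tool_rot: [0.021, 0.632, 0.767, 0.109]
contact_force: [-0.3, 0.2, -0.4]
gripper_width: -0.0
grasp_force: 0.0
t 7.2 bay [-0.1234  0.2064  0.3585] z in bay [ 0.146  0.166 -0.975] y in bay [0.923 0.332 0.194] F [-0.28  0.12 -0.41] q [-0.87  0.05  0.41  1.85 -0.08  1.03 -0.24]
```

```bash
cat > t3.py <<'E'
from sim import *; from h import telemetry,B3,BO
np.set_printoptions(precision=2,suppress=True)
q0=np.array(telemetry.get_obs()['q']);print(fk(q0)[0])
def lin(q,gp,gR,n=None):
    p,R,_=fk(q);ang=np.degrees((gR*R.inv()).magnitude())
    k=n or max(1,int(np.ceil(max(np.linalg.norm(gp-p)/.03,ang/6))))
    w=(R.inv()*gR).as_rotvec()
    for i in range(1,k+1): q=row(q,p+(gp-p)*i/k,R*Ro.from_rotvec(w*i/k))
    return q,k
W=lambda b: B3.T@np.array(b)+np.r_[BO,0]
if __name__=='__main__':
  for tilt in (40,30):
   t=np.radians(tilt)
   for roll in (0,90,180,270):
    zb=np.array([0,np.sin(t),-np.cos(t)]);x0=np.array([-1,0,0]);y0=np.cross(zb,x0)
    R=Ro.from_matrix(B3.T@np.c_[x0,y0,zb])*Ro.from_euler('z',roll,degrees=True)
    q=q0;print('tilt',tilt,'roll',roll)
    for b in [(-.05,0,.36),(0,-.26,.3),(0,-.26,.06),(0,-.195,.04),(0,-.18,.141),(0,-.139,.231),(0,-.074,.305),(0,-.04,.335)]:
        q,k=lin(q,W(b),R);p,Rr,_=fk(q)
        print(b,k,q,'err',np.round(1e3*np.linalg.norm(p-W(b))),np.round(np.degrees((R*Rr.inv()).magnitude()),1),'z',(x[0]+0*p)[0] if 0 else '')
E
python3 t3.py
```

```text
[0.52 0.22 0.36]
tilt 40 roll 0
(-0.05, 0, 0.36) 13 [-0.31  0.29  0.71  1.79 -0.87  1.42  2.07] err 0.0 0.0 z 
(0, -0.26, 0.3) 10 [ 0.19  0.66  0.73  1.46 -0.91  1.72  2.44] err 0.0 0.0 z 
(0, -0.26, 0.06) 8 [ 0.24  0.93  0.61  1.59 -1.05  1.45  2.7 ] err 0.0 0.0 z 
(0, -0.195, 0.04) 3 [ 0.16  0.91  0.58  1.68 -1.1   1.37  2.69] err 0.0 0.0 z 
(0, -0.18, 0.141) 4 [ 0.1   0.76  0.64  1.69 -1.03  1.45  2.57] err 0.0 0.0 z 
(0, -0.139, 0.231) 4 [-0.    0.62  0.69  1.69 -0.98  1.5   2.43] err 0.0 0.0 z 
(0, -0.074, 0.305) 4 [-0.14  0.49  0.71  1.68 -0.95  1.5   2.25] err 0.0 0.0 z 
(0, -0.04, 0.335) 2 [-0.2   0.44  0.71  1.68 -0.94  1.5   2.17] err 0.0 0.0 z 
tilt 40 roll 90
(-0.05, 0, 0.36) 8 [-0.3   0.29  0.72  1.81 -0.87  1.42  0.53] err 0.0 0.0 z 
(0, -0.26, 0.3) 10 [ 0.2   0.67  0.73  1.47 -0.91  1.72  0.9 ] err 0.0 0.0 z 
(0, -0.26, 0.06) 8 [ 0.26  0.94  0.62  1.59 -1.05  1.46  1.15] err 0.0 0.0 z 
(0, -0.195, 0.04) 3 [ 0.17  0.92  0.59  1.69 -1.1   1.37  1.15] err 0.0 0.0 z 
(0, -0.18, 0.141) 4 [ 0.11  0.77  0.65  1.69 -1.03  1.45  1.03] err 0.0 0.0 z 
(0, -0.139, 0.231) 4 [ 0.01 
[... 3403 characters left out ...]
0.37  0.82  1.72 -0.79  1.4  -1.06] err 0.0 0.0 z 
tilt 30 roll 270
(-0.05, 0, 0.36) 27 [ 0.22  0.16 -0.18  1.73 -0.37  1.22  2.96] err 18.0 13.1 z 
(0, -0.26, 0.3) 10 [ 1.35  0.87 -1.41  1.43  0.35  1.47  2.96] err 5.0 2.7 z 
(0, -0.26, 0.06) 8 [ 1.37  1.21 -1.36  1.61  0.68  1.23  2.96] err 0.0 0.0 z 
(0, -0.195, 0.04) 3 [ 1.31  1.21 -1.35  1.69  0.71  1.13  2.86] err 0.0 0.0 z 
(0, -0.18, 0.141) 4 [ 1.31  1.06 -1.41  1.67  0.56  1.19  2.85] err 0.0 0.0 z 
(0, -0.139, 0.231) 4 [ 1.28  0.88 -1.41  1.65  0.38  1.21  2.86] err 0.0 0.0 z 
(0, -0.074, 0.305) 4 [ 1.21  0.74 -1.41  1.62  0.23  1.23  2.83] err 0.0 0.0 z 
(0, -0.04, 0.335) 2 [ 1.17  0.68 -1.41  1.6   0.18  1.23  2.8 ] err 0.0 0.0 z
```

```bash
cat >> h.py <<'E'
def goal(tilt,roll):
    t=np.radians(tilt);zb=np.array([0,np.sin(t),-np.cos(t)]);x0=np.array([-1,0,0]);return np.c_[x0,np.cross(zb,x0),zb]@Ro.from_euler('z',roll,degrees=True).as_matrix()
def go(targets,tilt=40,roll=90):
    b,R=st();G=goal(tilt,roll)
    print('rot',np.degrees(Ro.from_matrix(R.T@G).as_rotvec()).round(1))
    for t in targets: print(t,'shift',(R.T@(np.array(t)-b)).round(4))
E
python3 -c "
from h import *
go([(-.05,0,.36),(0,-.26,.3)])"
```

```text
t 7.2 bay [-0.1234  0.2064  0.3585] z in bay [ 0.146  0.166 -0.975] y in bay [0.923 0.332 0.194] F [-0.28  0.12 -0.41] q [-0.87  0.05  0.41  1.85 -0.08  1.03 -0.24]
rot [ 2.5 31.5 22.8]
(-0.05, 0, 0.36) shift [-0.2176 -0.0006 -0.025 ]
(0, -0.26, 0.3) shift [-0.4831 -0.0526 -0.0024]
```

```bash
python3 -m crank '[{"delta_rot":[0.3,4,2.9],"xyz":[-0.027,0,-0.003],"fingers":1},{"delta_rot":[0.6,8,5.7],"xyz":[-0.054,0,-0.006],"fingers":1},{"delta_rot":[0.9,12,8.5],"xyz":[-0.081,0,-0.009],"fingers":1},{"delta_rot":[1.2,16,11.4],"xyz":[-0.109,0,-0.012],"fingers":1},{"delta_rot":[1.6,20,14.2],"xyz":[-0.136,0,-0.015],"fingers":1},{"delta_rot":[1.9,24,17.1],"xyz":[-0.163,0,-0.018],"fingers":1},{"delta_rot":[2.2,28,20],"xyz":[-0.19,0,-0.022],"fingers":1},{"delta_rot":[2.5,31.5,22.8],"xyz":[-0.218,0,-0.025],"fingers":1}]';python3 -c "
from h import *
go([(0,-.26,.3),(0,-.26,.06)])"
```

```text
t: 8.0
eef_pos: [0.5536, -0.0027, 0.3583]
tool_rot: [-0.224, 0.715, 0.609, 0.26]
contact_force: [1.1, 0.9, 0.4]
gripper_width: -0.001
grasp_force: 0.0
t 8.0 bay [-0.0481 -0.0021  0.3583] z in bay [-0.006  0.645 -0.764] y in bay [ 1.     0.005 -0.004] F [0.93 1.1  0.36] q [-0.3   0.29  0.72  1.8  -0.87  1.43  0.53]
rot [-0.4 -0.2  0.1]
(0, -0.26, 0.3) shift [-0.2348  0.047  -0.1221]
(0, -0.26, 0.06) shift [-0.3896  0.048   0.0613]
```

```bash
python3 -m crank '[{"delta_rot":[0,0,0],"xyz":[-0.033,0.006,-0.017],"fingers":1},{"delta_rot":[0,0,0],"xyz":[-0.067,0.013,-0.035],"fingers":1},{"delta_rot":[0,0,0],"xyz":[-0.1,0.02,-0.052],"fingers":1},{"delta_rot":[0,0,0],"xyz":[-0.134,0.027,-0.07],"fingers":1},{"delta_rot":[0,0,0],"xyz":[-0.168,0.034,-0.087],"fingers":1},{"delta_rot":[0,0,0],"xyz":[-0.201,0.04,-0.105],"fingers":1},{"delta_rot":[0,0,0],"xyz":[-0.235,0.047,-0.122],"fingers":1},{"delta_rot":[0,0,0],"xyz":[-0.235,0.047,-0.122],"fingers":1}]';python3 - <<'E'
from h import *
go([(0,-.26,.06),(0,-.195,.04)])
c=viewer.read_camera('scene');im=cv2.cvtColor(np.array(c['img']),cv2.COLOR_RGB2BGR)
cv2.imwrite('pics/s3.png',cv2.resize(im[60:260,110:350],None,fx=3,fy=3))
E
```

```text
t: 8.8
eef_pos: [0.5578, -0.269, 0.2968]
tool_rot: [-0.224, 0.718, 0.607, 0.257]
contact_force: [-0.0, -0.3, 0.0]
gripper_width: -0.001
grasp_force: 0.0
t 8.8 bay [-0.0008 -0.2641  0.2968] z in bay [-0.007  0.641 -0.768] y in bay [ 1.     0.    -0.009] F [ 0.01 -0.28  0.05] q [ 0.18  0.64  0.74  1.51 -0.9   1.72  0.9 ]
rot [-0.4  0.1 -0.3]
(0, -0.26, 0.06) shift [-0.1487  0.0029  0.1844]
(0, -0.195, 0.04) shift [-0.1116  0.0031  0.2414]
```

View pics/s3.png

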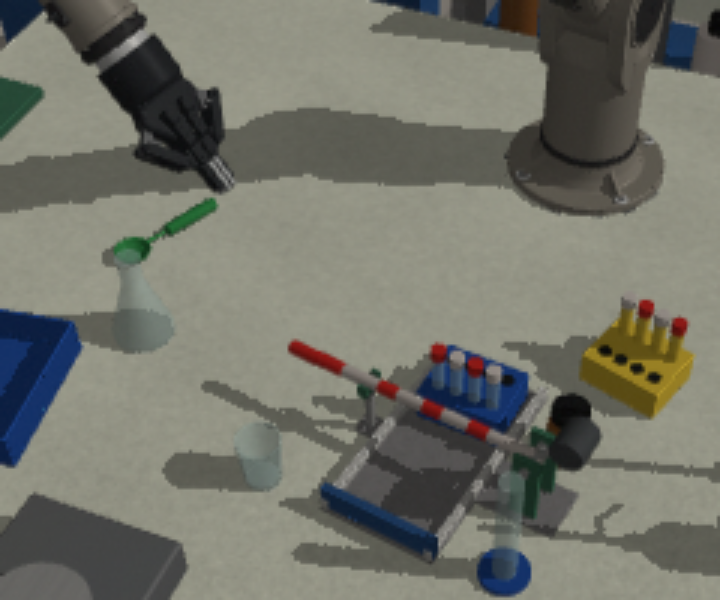

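```bash
python3 -c "
from h import *
go([(0,-.225,.2),(0,-.225,.07),(0,-.195,.04)])"
```

```text
t 8.85 bay [-0.0005 -0.2616  0.2979] z in bay [-0.007  0.643 -0.766] y in bay [ 1.     0.003 -0.007] F [-0.03  0.92  0.39] q [ 0.18  0.64  0.74  1.51 -0.9   1.72  0.9 ]
rot [-0.4  0.  -0.2]
(0, -0.225, 0.2) shift [-0.0349  0.0013  0.0985]
(0, -0.225, 0.07) shift [-0.1184  0.0022  0.198 ]
(0, -0.195, 0.04) shift [-0.1147  0.0025  0.2403]
```

```bash
python3 -m crank '[{"delta_rot":[0,0,0],"xyz":[-0.012,0,0.033],"fingers":1},{"delta_rot":[0,0,0],"xyz":[-0.023,0,0.066],"fingers":1},{"delta_rot":[0,0,0],"xyz":[-0.035,0,0.098],"fingers":1},{"delta_rot":[0,0,0],"xyz":[-0.063,0.001,0.131],"fingers":1},{"delta_rot":[0,0,0],"xyz":[-0.09,0.001,0.164],"fingers":1},{"delta_rot":[0,0,0],"xyz":[-0.118,0.002,0.198],"fingers":1},{"delta_rot":[0,0,0],"xyz":[-0.117,0.002,0.218],"fingers":1},{"delta_rot":[0,0,0],"xyz":[-0.115,0.002,0.24],"fingers":1},{"delta_rot":[0,0,0],"xyz":[-0.115,0.002,0.24],"fingers":1}]';python3 -c "
from h import *
go([(0,-.19,.06),(0,-.19,.09),(0,-.177,.144),(0,-.136,.234),(0,-.071,.308),(0,-.031,.337)])"
```

```text
t: 9.75
eef_pos: [0.5719, -0.1932, 0.0418]
tool_rot: [-0.227, 0.713, 0.611, 0.261]
contact_force: [0.7, 0.8, -1.0]
gripper_width: 0.002
grasp_force: 0.0
t 9.75 bay [ 0.0009 -0.187   0.0418] z in bay [-0.01   0.648 -0.761] y in bay [ 1.     0.011 -0.004] F [ 0.56  0.88 -1.02] q [ 0.15  0.9   0.59  1.73 -1.09  1.37  1.16]
rot [-0.6 -0.4  0.3]
(0, -0.19, 0.06) shift [ 0.0095 -0.001  -0.0158]
(0, -0.19, 0.09) shift [ 0.029  -0.0011 -0.0386]
(0, -0.177, 0.144) shift [ 0.0739 -0.0012 -0.0713]
(0, -0.136, 0.234) shift [ 0.1635 -0.0011 -0.1132]
(0, -0.071, 0.308) shift [ 0.2609 -0.0007 -0.1274]
(0, -0.031, 0.337) shift [ 0.3102 -0.0004 -0.1236]
```

```bash
python3 -m crank '[{"delta_rot":[0,0,0],"xyz":[0.0095,-0.001,-0.016],"fingers":1},{"delta_rot":[0,0,0],"xyz":[0.019,-0.001,-0.027],"fingers":1},{"delta_rot":[0,0,0],"xyz":[0.029,-0.001,-0.0385],"fingers":1},{"delta_rot":[0,0,0],"xyz":[0.044,-0.001,-0.05],"fingers":1},{"delta_rot":[0,0,0],"xyz":[0.059,-0.001,-0.061],"fingers":1},{"delta_rot":[0,0,0],"xyz":[0.074,-0.001,-0.071],"fingers":1},{"delta_rot":[0,0,0],"xyz":[0.096,-0.001,-0.083],"fingers":1},{"delta_rot":[0,0,0],"xyz":[0.119,-0.001,-0.095],"fingers":1},{"delta_rot":[0,0,0],"xyz":[0.141,-0.001,-0.105],"fingers":1},{"delta_rot":[0,0,0],"xyz":[0.1635,-0.001,-0.113],"fingers":1}]';python3 - <<'E'
from h import *
go([(0,-.071,.308),(0,-.031,.337)])
c=viewer.read_camera('scene');im=cv2.cvtColor(np.array(c['img']),cv2.COLOR_RGB2BGR)
cv2.imwrite('pics/s4.png',cv2.resize(im[60:260,110:350],None,fx=3,fy=3))
E
```

```text
t: 10.75
eef_pos: [0.5787, -0.1459, 0.2365]
tool_rot: [-0.224, 0.714, 0.61, 0.262]
contact_force: [1.1, -1.0, -0.5]
gripper_width: 0.0
grasp_force: 0.2
t 10.75 bay [-1.000e-04 -1.392e-01  2.365e-01] z in bay [-0.004  0.646 -0.763] y in bay [ 1.     0.006 -0.001] F [ 1.26 -0.76 -0.46] q [-0.    0.6   0.7   1.72 -0.97  1.5   0.88]
rot [-0.2 -0.3  0.2]
(0, -0.071, 0.308) shift [ 0.0982  0.0005 -0.0104]
(0, -0.031, 0.337) shift [ 0.1475  0.0007 -0.0067]
```

View pics/s4.png

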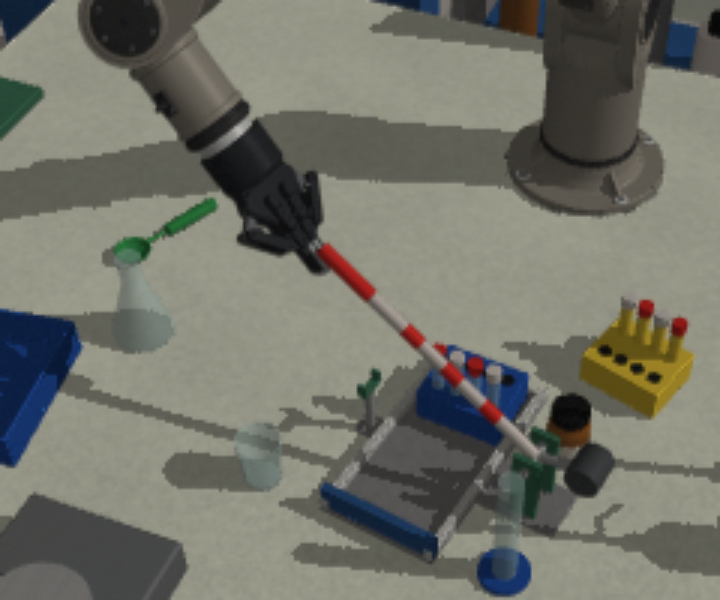

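The bar is up on the fingers, with the grip at (345,270) in the crop and about 0.6 rad of angle. I'll carry it past the balance point, then back off.

```bash
python3 -m crank '[{"delta_rot":[0,0,0],"xyz":[0.024,0,-0.004],"fingers":1},{"delta_rot":[0,0,0],"xyz":[0.049,0,-0.007],"fingers":1},{"delta_rot":[0,0,0],"xyz":[0.074,0,-0.009],"fingers":1},{"delta_rot":[0,0,0],"xyz":[0.098,0,-0.01],"fingers":1},{"delta_rot":[0,0,0],"xyz":[0.122,0,-0.009],"fingers":1},{"delta_rot":[0,0,0],"xyz":[0.148,0,-0.007],"fingers":1},{"delta_rot":[0,0,0],"xyz":[0.148,0,-0.007],"fingers":1},{"delta_rot":[0,0,0],"xyz":[0.148,0,-0.007],"fingers":1},{"delta_rot":[0,0,0],"xyz":[0.12,0,-0.007],"fingers":1},{"delta_rot":[0,0,0],"xyz":[0.09,0,-0.007],"fingers":1}]';python3 - <<'E'
from h import *
go([(-.17,-.1,.3)],0,90)
c=viewer.read_camera('scene');im=cv2.cvtColor(np.array(c['img']),cv2.COLOR_RGB2BGR)
cv2.imwrite('pics/s5.png',cv2.resize(im[60:260,110:350],None,fx=3,fy=3))
E
```

```text
t: 11.8
eef_pos: [0.5885, -0.0842, 0.2974]
tool_rot: [-0.224, 0.714, 0.61, 0.261]
contact_force: [0.0, 0.1, -1.1]
gripper_width: -0.002
grasp_force: 0.0
t 11.8 bay [-0.0005 -0.0768  0.2974] z in bay [-0.004  0.646 -0.763] y in bay [ 1.     0.006 -0.001] F [ 0.    0.08 -1.1 ] q [-0.13  0.49  0.72  1.72 -0.95  1.5   0.73]
rot [ -0.2 -40.2   0.3]
(-0.17, -0.1, 0.3) shift [-0.0153 -0.1697 -0.0162]
```

View pics/s5.png

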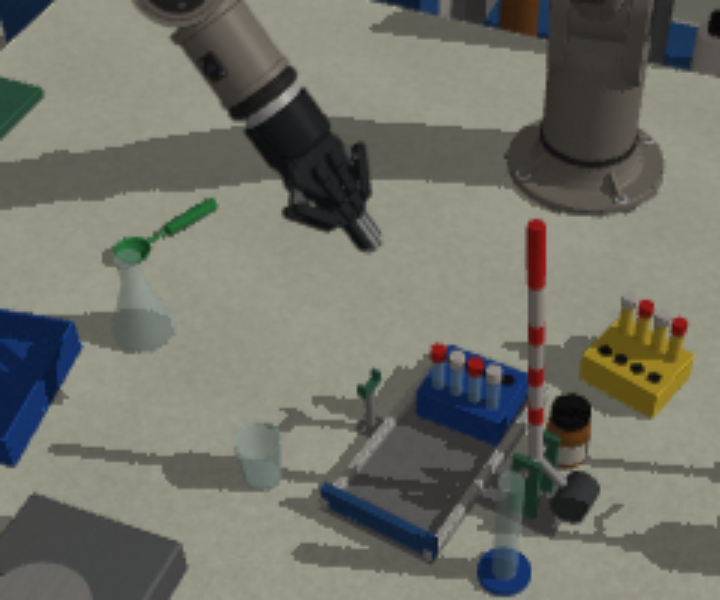

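```bash
cat > t4.py <<'E'
from t3 import *; from h import goal
def pts(q):
    M=rots(q,s,a);o=x[0].copy();out=[]
    for i in range(7): o=o+M[i].as_matrix()@x[i+1];out.append(B3@(o-np.r_[BO,0]))
    return np.array(out)
for roll in (0,180):
    q=q0;R=Ro.from_matrix(B3.T@goal(0,roll));print('roll',roll)
    for b in [(-.1,-.1,.33),(-.155,-.03,.28),(-.163,0,.15),(-.163,0,.026),(-.1,0,.026),(-.04,0,.026),(.02,0,.026)]:
        if b[1]==-.1:
            pass
        q,k=lin(q,W(b),R);p,Rr,_=fk(q);o=pts(q)
        print(b,k,q,'err',np.round(1e3*np.linalg.norm(p-W(b))),np.round(np.degrees((R*Rr.inv()).magnitude()),1),'elbow',o[2],'wrist',o[4])
E
python3 t4.py; python3 -c "
from h import *
go([(-.1,-.1,.33)],0,0)"
```

```text
[ 0.58 -0.08  0.3 ]
roll 0
(-0.1, -0.1, 0.33) 17 [-0.47  0.09  0.57  1.87 -0.05  1.2   1.52] err 0.0 0.0 elbow [-0.54 -0.1   0.82] wrist [-0.1  -0.1   0.66]
(-0.155, -0.03, 0.28) 4 [-0.58  0.02  0.48  2.04 -0.01  1.08  1.31] err 0.0 0.0 elbow [-0.56 -0.12  0.82] wrist [-0.15 -0.03  0.61]
(-0.163, 0, 0.15) 5 [-0.58  0.22  0.44  2.19 -0.13  0.76  1.36] err 0.0 0.0 elbow [-0.48 -0.05  0.81] wrist [-0.16  0.    0.48]
(-0.163, 0, 0.026) 5 [-0.46  0.47  0.32  2.26 -0.32  0.46  1.53] err 0.0 0.0 elbow [-0.38  0.01  0.77] wrist [-0.16  0.    0.35]
(-0.1, 0, 0.026) 3 [-0.41  0.54  0.32  2.11 -0.32  0.54  1.56] err 0.0 0.0 elbow [-0.35  0.02  0.75] wrist [-0.1   0.    0.35]
(-0.04, 0, 0.026) 3 [-0.36  0.61  0.32  1.97 -0.32  0.61  1.58] err 0.0 0.0 elbow [-0.31  0.02  0.73] wrist [-0.04  0.    0.35]
(0.02, 0, 0.026) 3 [-0.33  0.68  0.32  1.82 -0.32  0.69  1.59] err 0.0 0.0 elbow [-0.28  0.03  0.71] wrist [0.02 0.   0.35]
roll 180
(-0.1, -0.1, 0.33) 17 [-1.03  0.04  1.15  1.93 -0.04  1.19 -1.6 ] err 0.0 0.0 elbow [-0.56 -0.1   0.82] wrist [-0.12 -0.1   0.66]
(-0.155, -0.03, 0.28) 4 [-1.13 -0.1 
[... 276 characters left out ...]
 0.49 -1.28] err 0.0 0.0 elbow [-0.4   0.08  0.76] wrist [-0.18  0.    0.35]
(-0.1, 0, 0.026) 3 [-0.66  0.59  0.63  2.17 -0.66  0.57 -1.27] err 0.0 0.0 elbow [-0.37  0.09  0.74] wrist [-0.12  0.    0.35]
(-0.04, 0, 0.026) 3 [-0.6   0.67  0.64  2.03 -0.65  0.65 -1.27] err 0.0 0.0 elbow [-0.34  0.1   0.72] wrist [-0.06  0.    0.35]
(0.02, 0, 0.026) 3 [-0.55  0.74  0.64  1.88 -0.64  0.73 -1.28] err 0.0 0.0 elbow [-0.3   0.11  0.69] wrist [0.   0.   0.35]
t 11.85 bay [-0.0019 -0.0817  0.2933] z in bay [-0.004  0.643 -0.766] y in bay [ 1.    -0.    -0.006] F [-1.4  -3.14 -2.01] q [-0.13  0.5   0.72  1.72 -0.94  1.5   0.73]
rot [ 31.1 -31.6 -86.1]
(-0.1, -0.1, 0.33) shift [ 0.0092 -0.0983 -0.0394]
```

```bash
python3 -m crank '[{"delta_rot":[2.6,-2.6,-7.1],"xyz":[0.001,-0.01,-0.004],"fingers":1},{"delta_rot":[5.1,-5.2,-14.2],"xyz":[0.002,-0.02,-0.008],"fingers":1},{"delta_rot":[7.7,-7.8,-21.3],"xyz":[0.003,-0.03,-0.012],"fingers":1},{"delta_rot":[10.3,-10.4,-28.4],"xyz":[0.004,-0.04,-0.016],"fingers":1},{"delta_rot":[12.9,-13.1,-35.6],"xyz":[0.005,-0.05,-0.02],"fingers":0.5},{"delta_rot":[15.4,-15.7,-42.7],"xyz":[0.006,-0.06,-0.024],"fingers":0},{"delta_rot":[18,-18.3,-49.8],"xyz":[0.007,-0.07,-0.028],"fingers":-0.2},{"delta_rot":[20.6,-20.9,-56.9],"xyz":[0.008,-0.08,-0.032],"fingers":-0.2},{"delta_rot":[23.2,-23.5,-64],"xyz":[0.009,-0.09,-0.036],"fingers":-0.2},{"delta_rot":[25.7,-26.1,-71.1],"xyz":[0.009,-0.098,-0.039],"fingers":-0.2}]';python3 -c "
from h import *
go([(-.155,-.03,.28)],0,0)"
```

```text
t: 12.85
eef_pos: [0.4884, -0.0874, 0.3332]
tool_rot: [-0.042, 0.206, 0.976, 0.051]
contact_force: [-0.1, -0.8, 0.1]
gripper_width: 0.599
grasp_force: 0.0
t 12.85 bay [-0.0987 -0.0962  0.3332] z in bay [-0.078  0.105 -0.991] y in bay [0.254 0.964 0.082] F [ 0.01 -0.78  0.08] q [-0.41  0.14  0.61  1.82 -0.19  1.29  1.41]
rot [  5.4  -5.2 -14.5]
(-0.155, -0.03, 0.28) shift [0.0651 0.0451 0.0641]
```

```bash
python3 -m crank '[{"delta_rot":[1.4,-1.3,-3.6],"xyz":[0.016,0.011,0.016],"fingers":-0.2},{"delta_rot":[2.7,-2.6,-7.2],"xyz":[0.032,0.022,0.032],"fingers":-0.2},{"delta_rot":[4,-3.9,-10.9],"xyz":[0.049,0.034,0.048],"fingers":-0.2},{"delta_rot":[5.4,-5.2,-14.5],"xyz":[0.065,0.045,0.064],"fingers":-0.2},{"delta_rot":[5.4,-5.2,-14.5],"xyz":[0.065,0.045,0.064],"fingers":-0.2}]';python3 -c "
from h import *
go([(-.163,0,.15),(-.163,0,.026)],0,0)"
```

```text
t: 13.35
eef_pos: [0.4414, -0.0099, 0.2783]
tool_rot: [-0.003, 0.08, 0.997, 0.001]
contact_force: [0.2, 0.4, -0.2]
gripper_width: 0.602
grasp_force: 0.0
t 13.35 bay [-0.1576 -0.0274  0.2783] z in bay [-0.006  0.002 -1.   ] y in bay [-0.002  1.     0.002] F [ 0.14  0.45 -0.16] q [-0.58  0.02  0.47  2.05 -0.01  1.08  1.31]
rot [ 0.1 -0.3  0.1]
(-0.163, 0, 0.15) shift [0.0046 0.0271 0.1284]
(-0.163, 0, 0.026) shift [0.0038 0.0269 0.2524]
```

```bash
python3 -m crank '[{"delta_rot":[0,0,0],"xyz":[0.002,0.009,0.03],"fingers":-0.2},{"delta_rot":[0,0,0],"xyz":[0.003,0.018,0.065],"fingers":-0.2},{"delta_rot":[0,0,0],"xyz":[0.005,0.027,0.1],"fingers":-0.2},{"delta_rot":[0,0,0],"xyz":[0.005,0.027,0.13],"fingers":-0.2},{"delta_rot":[0,0,0],"xyz":[0.005,0.027,0.16],"fingers":-0.2},{"delta_rot":[0,0,0],"xyz":[0.005,0.027,0.19],"fingers":-0.2},{"delta_rot":[0,0,0],"xyz":[0.004,0.027,0.22],"fingers":-0.2},{"delta_rot":[0,0,0],"xyz":[0.004,0.027,0.24],"fingers":-0.2},{"delta_rot":[0,0,0],"xyz":[0.004,0.027,0.252],"fingers":-0.2},{"delta_rot":[0,0,0],"xyz":[0.004,0.027,0.252],"fingers":-0.2}]';python3 - <<'E'
from h import *
go([(-.12,0,.026),(0.01,0,.026)],0,0)
c=viewer.read_camera('top');im=cv2.cvtColor(np.array(c['img']),cv2.COLOR_RGB2BGR)
cv2.imwrite('pics/t6.png',cv2.resize(im[125:285,140:360],None,fx=3.6,fy=3.6))
E
```

```text
t: 14.35
eef_pos: [0.4444, 0.015, 0.0275]
tool_rot: [-0.002, 0.084, 0.996, 0.001]
contact_force: [-0.1, -0.0, 0.5]
gripper_width: 0.599
grasp_force: 0.0
t 14.35 bay [-0.1587 -0.0023  0.0275] z in bay [-0.004  0.001 -1.   ] y in bay [0.005 1.    0.001] F [-0.09 -0.06  0.5 ] q [-0.44  0.46  0.33  2.26 -0.33  0.47  1.55]
rot [ 0.1 -0.2 -0.3]
(-0.12, 0, 0.026) shift [-0.0387  0.0025  0.0014]
(0.01, 0, 0.026) shift [-0.1687  0.0031  0.0009]
```

View pics/t6.png

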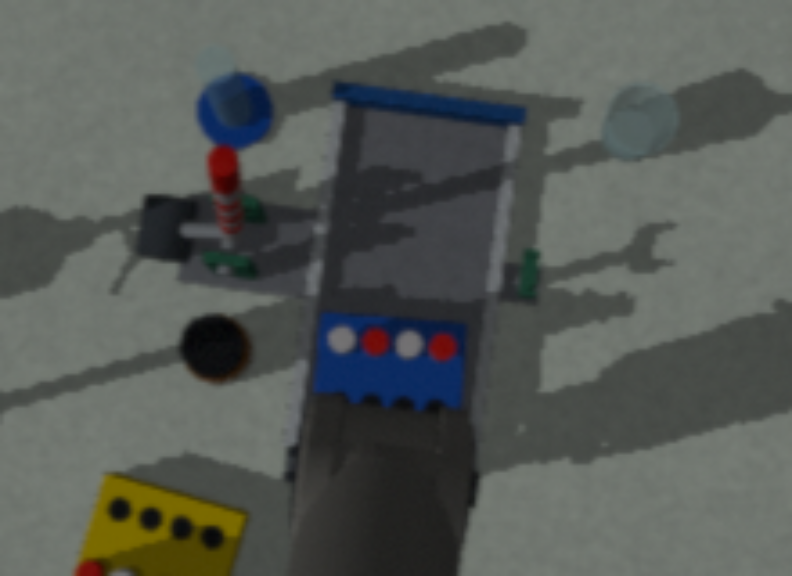

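The bar is upright at (225,180), the rack hasn't moved, and the gripper is behind it. Now I'll push slowly.

```bash
python3 -m crank '[{"delta_rot":[0,0,0],"xyz":[-0.01,0.001,0.001],"fingers":-0.2},{"delta_rot":[0,0,0],"xyz":[-0.02,0.002,0.001],"fingers":-0.2},{"delta_rot":[0,0,0],"xyz":[-0.032,0.002,0.001],"fingers":-0.2},{"delta_rot":[0,0,0],"xyz":[-0.046,0.002,0.001],"fingers":-0.2},{"delta_rot":[0,0,0],"xyz":[-0.06,0.003,0.001],"fingers":-0.2},{"delta_rot":[0,0,0],"xyz":[-0.074,0.003,0.001],"fingers":-0.2},{"delta_rot":[0,0,0],"xyz":[-0.088,0.003,0.001],"fingers":-0.2},{"delta_rot":[0,0,0],"xyz":[-0.102,0.003,0.001],"fingers":-0.2},{"delta_rot":[0,0,0],"xyz":[-0.116,0.003,0.001],"fingers":-0.2},{"delta_rot":[0,0,0],"xyz":[-0.13,0.003,0.001],"fingers":-0.2}]';python3 - <<'E'
from h import *
go([(0.008,0,.026),(.02,0,.026)],0,0)
c=viewer.read_camera('top');im=cv2.cvtColor(np.array(c['img']),cv2.COLOR_RGB2BGR)
cv2.imwrite('pics/t7.png',cv2.resize(im[125:285,140:360],None,fx=3.6,fy=3.6))
E
```

```text
t: 15.4
eef_pos: [0.5745, -0.0024, 0.0281]
tool_rot: [-0.001, 0.083, 0.997, 0.002]
contact_force: [-3.7, 0.4, 3.5]
gripper_width: 0.6
grasp_force: 2.3
t 15.4 bay [-0.0275  0.0017  0.0281] z in bay [-0.002  0.003 -1.   ] y in bay [0.003 1.    0.003] F [-3.73 -0.17  3.5 ] q [-0.35  0.61  0.33  1.96 -0.33  0.63  1.59]
rot [ 0.2 -0.1 -0.2]
(0.008, 0, 0.026) shift [-0.0355 -0.0016  0.002 ]
(0.02, 0, 0.026) shift [-0.0475 -0.0015  0.002 ]
```

View pics/t7.png

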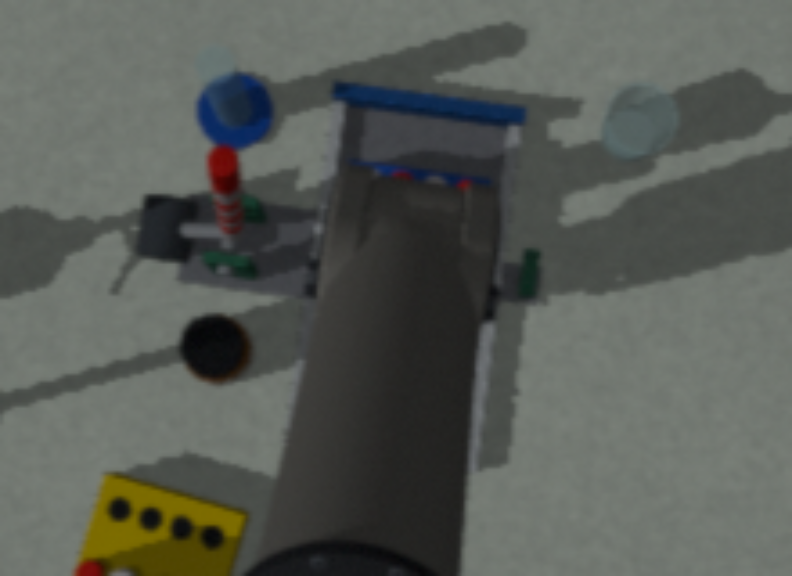

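The rack's front edge, (352,162)–(490,182), is parallel to the backstop with a gap of about 46 mm. Continuing.

```bash
python3 -m crank '[{"delta_rot":[0,0,0],"xyz":[-0.01,-0.001,0],"fingers":-0.2},{"delta_rot":[0,0,0],"xyz":[-0.02,-0.001,0],"fingers":-0.2},{"delta_rot":[0,0,0],"xyz":[-0.028,-0.001,0],"fingers":-0.2},{"delta_rot":[0,0,0],"xyz":[-0.034,-0.001,0],"fingers":-0.2},{"delta_rot":[0,0,0],"xyz":[-0.039,-0.001,0],"fingers":-0.2},{"delta_rot":[0,0,0],"xyz":[-0.042,-0.001,0],"fingers":-0.2},{"delta_rot":[0,0,0],"xyz":[-0.044,-0.001,0],"fingers":-0.2},{"delta_rot":[0,0,0],"xyz":[-0.044,-0.001,0],"fingers":-0.2}]';python3 -c "
from h import *
st()"
```

```text
t: 16.25
eef_pos: [0.6175, -0.0106, 0.0275]
tool_rot: [0.0, 0.083, 0.997, 0.002]
contact_force: [-1.5, 0.5, 0.3]
gripper_width: 0.6
grasp_force: 1.0
t 16.25 bay [0.0162 0.0005 0.0275] z in bay [-0.     0.003 -1.   ] y in bay [0.003 1.    0.003] F [-1.56  0.25  0.3 ] q [-0.32  0.66  0.33  1.86 -0.33  0.68  1.6 ]
```

Not yet in contact; creep forward in 1.5 mm rows and watch the force.

```bash
python3 -m crank '[{"delta_rot":[0,0,0],"xyz":[-0.0015,0,0],"fingers":-0.2},{"delta_rot":[0,0,0],"xyz":[-0.003,0,0],"fingers":-0.2},{"delta_rot":[0,0,0],"xyz":[-0.0035,0,0],"fingers":-0.2},{"delta_rot":[0,0,0],"xyz":[-0.0035,0,0],"fingers":-0.2}]';python3 -c "
from h import *
st()"
```

```text
t: 16.65
eef_pos: [0.6208, -0.0111, 0.0275]
tool_rot: [-0.0, 0.083, 0.997, 0.002]
contact_force: [-2.7, -0.2, -0.0]
gripper_width: 0.604
grasp_force: 1.2
t 16.65 bay [0.0195 0.0005 0.0275] z in bay [-0.001  0.003 -1.   ] y in bay [0.003 1.    0.003] F [-2.59 -0.62 -0.04] q [-0.32  0.66  0.33  1.85 -0.33  0.69  1.6 ]
```

```bash
python3 -m crank '[{"delta_rot":[0,0,0],"xyz":[-0.0015,0,0],"fingers":-0.2},{"delta_rot":[0,0,0],"xyz":[-0.003,0,0],"fingers":-0.2},{"delta_rot":[0,0,0],"xyz":[-0.003,0,0],"fingers":-0.2}]';python3 -c "
from h import *
st()"
```

```text
t: 16.95
eef_pos: [0.6218, -0.0113, 0.0273]
tool_rot: [-0.002, 0.083, 0.997, 0.002]
contact_force: [-9.0, 1.1, 6.0]
gripper_width: 0.599
grasp_force: 4.2
t 16.95 bay [0.0206 0.0005 0.0273] z in bay [-0.005  0.003 -1.   ] y in bay [0.003 1.    0.003] F [-9.03 -0.41  6.03] q [-0.32  0.67  0.33  1.84 -0.33  0.69  1.6 ]
```

```bash
python3 -m crank '[{"delta_rot":[0,0,0],"xyz":[-0.001,0,0],"fingers":-0.2},{"delta_rot":[0,0,0],"xyz":[-0.001,0,0],"fingers":-0.2},{"delta_rot":[0,0,0],"xyz":[0.005,0,0],"fingers":-0.2},{"delta_rot":[0,0,0],"xyz":[0.03,0,0],"fingers":-0.2},{"delta_rot":[0,0,0],"xyz":[0.06,0,0],"fingers":-0.2},{"delta_rot":[0,0,0],"xyz":[0.1,0,0],"fingers":-0.2},{"delta_rot":[0,0,0],"xyz":[0.14,0,-0.02],"fingers":-0.2},{"delta_rot":[0,0,0],"xyz":[0.15,0,-0.05],"fingers":-0.2},{"delta_rot":[0,0,0],"xyz":[0.16,0,-0.08],"fingers":-0.2},{"delta_rot":[0,0,0],"xyz":[0.16,0,-0.08],"fingers":-0.2}]';python3 - <<'E'
from h import *
st()
c=viewer.read_camera('top');im=cv2.cvtColor(np.array(c['img']),cv2.COLOR_RGB2BGR)
cv2.imwrite('pics/t8.png',cv2.resize(im[125:285,140:360],None,fx=3.6,fy=3.6))
E
```

```text
t: 17.95
eef_pos: [0.4681, 0.0149, 0.111]
tool_rot: [0.004, 0.083, 0.997, 0.003]
contact_force: [0.9, -0.3, 0.2]
gripper_width: 0.598
grasp_force: 0.0
t 17.95 bay [-0.1353  0.0015  0.111 ] z in bay [ 0.007  0.006 -1.   ] y in bay [0.003 1.    0.006] F [ 0.95 -0.17  0.18] q [-0.52  0.32  0.43  2.17 -0.22  0.67  1.46]
```

View pics/t8.png

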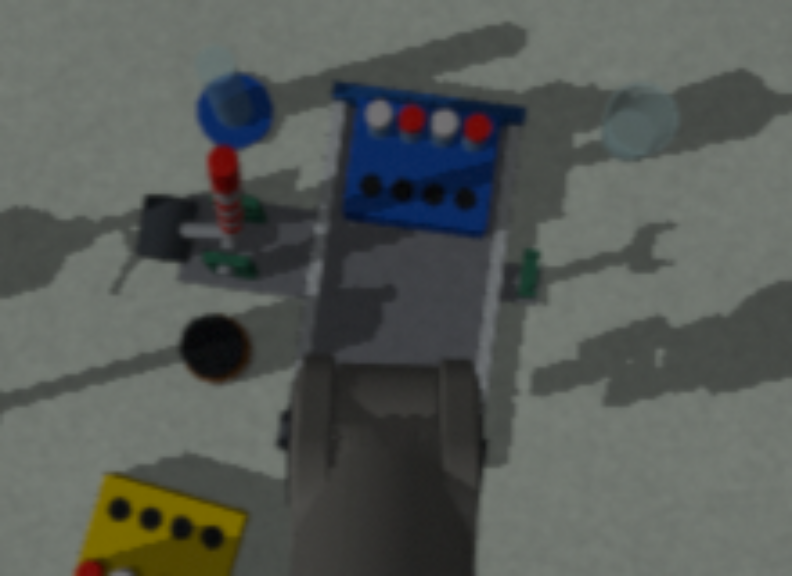

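The rack sits flush and square: its back edge, (346,217)–(485,235), is parallel to the backstop. The bar is up and the arm is clear.

```bash
python3 -c "
from h import *
print(job.hand_in())"
```

```text
the job is handed in; nothing more can be done
None
```

I raised the bar past its balance point and it stays up by itself. I then pushed the rack along the lane until it sat square against the backstop, withdrew the arm clear of everything, and handed in the job at about 18 s; the hand-in returned no verdict. In the final top view the beaker, jar and cylinder look unmoved; I did not re-check the flask and wash bottle at the end.

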